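# Close the tasting table: run out the chocolates and stack the beakers

## Task

Pick up the white bowl by its handle and, holding it clear of the table under the chute, push it against the dispenser's orange paddle so that the gate opens and every chocolate slides into the held bowl (put any that misses into it too), and only with all of them in it stand the bowl upright in the middle of the black slate. Nest all the metal beakers into one upright stack on the round cork mat, each fully seated in the one below. Leave the wine bottle, candlestick and jar alone.

Things in the scene. Friction and masses are not known exactly. Their poses are not given: they have to be found in the camera images.
- dispenser: Fixed wooden stand with a two-lane steel chute, open above. Origin on the table straight below the chute's lip; +x points from the lip back into the dispenser (chute rises that way at 32 deg to 250 mm), pieces come out along -x and land 0 to 80 mm before the lip. Gate posts at x -7, y +-38 mm, 120 to 226 mm high. Room for the bowl under the chute: 12 mm foot from x 30 mm, column from x 100 mm.
- lip (a point): Middle of the lip of the chute, 135 mm above the table; its axes are the dispenser's.
- paddle_face (a point): Centre of the front face of the orange paddle, an upright plate 64 mm wide, 50 to 105 mm above the table, at rest 4 mm behind the lip. Pushed along the dispenser's +x it slides back up to 24 mm and lifts the gate by a linkage; it springs back when let go. Force 2 N rising to 5 N.
- paddle (a joint): Travel of the paddle in m: 0 at rest, 0.024 fully pushed in.
- gate (a joint): Height of the brass gate plate in m: 0 shut, 0.048 fully up; it rises by twice the paddle's travel. Pieces, 20 mm high, pass beneath it from about 0.03.
- choc1: Chocolate in red and gold wrapping, a block 26 x 24 x 20 mm, 14 g, origin at its centre. Five or six of them wait in the chute behind the gate (None: absent).
- choc2: Chocolate in red and gold wrapping, a block 26 x 24 x 20 mm, 14 g, origin at its centre. Five or six of them wait in the chute behind the gate (None: absent).
- choc3: Chocolate in red and gold wrapping, a block 26 x 24 x 20 mm, 14 g, origin at its centre. Five or six of them wait in the chute behind the gate (None: absent).
- choc4: Chocolate in red and gold wrapping, a block 26 x 24 x 20 mm, 14 g, origin at its centre. Five or six of them wait in the chute behind the gate (None: absent).
- choc5: Chocolate in red and gold wrapping, a block 26 x 24 x 20 mm, 14 g, origin at its centre. Five or six of them wait in the chute behind the gate (None: absent).
- choc6: Chocolate in red and gold wrapping, a block 26 x 24 x 20 mm, 14 g, origin at its centre. Five or six of them wait in the chute behind the gate (None: absent).
- bowl: White bowl, 50 mm high, 92 mm across at the foot, 112 mm at the rim, wall 4 mm, inner floor 5 mm up; about 0.16 kg. Origin at the centre of its underside, z up through the mouth. Its straight dark wooden handle points along its -x, 53 to 125 mm from the centre, 16 mm wide (y), 24 mm high, its top 49 mm above the underside.
- bowl_handle (a point): Middle of the bowl's handle, where to grip it (across its 16 mm width): 95 mm from the bowl's axis, 37 mm above its underside. Axes as the bowl's.
- beakerA: Bare-metal tapered beaker, 75 mm high, 42 mm across at the foot, 68 mm at the rim, wall 3 mm; thick base: inner floor 30 mm above the underside, so one seated in another stands 30 mm higher than it. Origin at the centre of the underside, z up through the mouth. About 0.14 kg. Four or five stand on the table (None: absent).
- beakerB: Bare-metal tapered beaker, 75 mm high, 42 mm across at the foot, 68 mm at the rim, wall 3 mm; thick base: inner floor 30 mm above the underside, so one seated in another stands 30 mm higher than it. Origin at the centre of the underside, z up through the mouth. About 0.14 kg. Four or five stand on the table (None: absent).
- beakerC: Bare-metal tapered beaker, 75 mm high, 42 mm across at the foot, 68 mm at the rim, wall 3 mm; thick base: inner floor 30 mm above the underside, so one seated in another stands 30 mm higher than it. Origin at the centre of the underside, z up through the mouth. About 0.14 kg. Four or five stand on the table (None: absent).
- beakerD: Bare-metal tapered beaker, 75 mm high, 42 mm across at the foot, 68 mm at the rim, wall 3 mm; thick base: inner floor 30 mm above the underside, so one seated in another stands 30 mm higher than it. Origin at the centre of the underside, z up through the mouth. About 0.14 kg. Four or five stand on the table (None: absent).
- beakerE: Bare-metal tapered beaker, 75 mm high, 42 mm across at the foot, 68 mm at the rim, wall 3 mm; thick base: inner floor 30 mm above the underside, so one seated in another stands 30 mm higher than it. Origin at the centre of the underside, z up through the mouth. About 0.14 kg. Four or five stand on the table (None: absent).
- cork_mat: Round cork mat, 150 mm across, 4 mm thick, fixed on the table; origin at the centre of its underside.
- slate: Black slate board, 150 x 150 x 8 mm, fixed on the table; origin at the centre of its underside, sides along its x and y.
- wine_bottle: Full green wine bottle, 74 mm across, 290 mm high; leave it alone. Origin under its centre.
- candlestick: Dark iron candlestick, 80 mm foot, 170 mm high; leave it alone. Origin under its centre.
- jam_jar: Amber jar, 68 mm across, 80 mm high; leave it alone. Origin under its centre.
There are look-alikes about, which are no part of the job. What is shaped like the beakerD but green is not meant.

How it is judged (in metres and radians):
On the way, in this order (a step that is already met when the one before it is completed fails the run):
1. the gate is opened while the bowl is held off the table under the chute (contact force between the fingers and bowl above 0.5 N and height (world z) of bowl above 0.012 m and value of joint gate above 0.025 m and horizontal distance between bowl and lip below 0.085 m), for 0.05 s.
2. all the chocolates lie in the bowl while it is held off the table (contact force between the fingers and bowl above 0.5 N and height (world z) of bowl above 0.012 m and horizontal distance between each of choc1, choc2, choc3, choc4, choc5, choc6 and bowl below 0.052 m and z of choc1 in the frame of bowl between 0.005 and 0.06 m and z of choc2 in the frame of bowl between 0.005 and 0.06 m and z of choc3 in the frame of bowl between 0.005 and 0.06 m and z of choc4 in the frame of bowl between 0.005 and 0.06 m and z of choc5 in the frame of bowl between 0.005 and 0.06 m and z of choc6 in the frame of bowl between 0.005 and 0.06 m), for 0.3 s.
At the end, for the whole second after the job is handed in: All chocolates in the bowl; bowl upright on the slate, centres within 30 mm; all beakers in one upright stack on the cork mat (axes within 55 mm of its centre), each seated in the one below (30 mm higher, within 4 mm, axes within 6 mm); all at rest (horizontal distance between each of choc1, choc2, choc3, choc4, choc5, choc6 and bowl below 0.052 m and z of choc1 in the frame of bowl between 0.005 and 0.06 m and z of choc2 in the frame of bowl between 0.005 and 0.06 m and z of choc3 in the frame of bowl between 0.005 and 0.06 m and z of choc4 in the frame of bowl between 0.005 and 0.06 m and z of choc5 in the frame of bowl between 0.005 and 0.06 m and z of choc6 in the frame of bowl between 0.005 and 0.06 m and horizontal distance between bowl and slate below 0.03 m and height (world z) of bowl between 0.005 and 0.012 m and angle between bowl's own z axis and vertical below 0.1 rad and linear speed of each of bowl, beakerA, beakerB, beakerC, beakerD, beakerE below 0.03 m/s and (height (world z) of beakerA below 0.009 m or (horizontal distance between beakerA and beakerB below 0.006 m and z of beakerA in the frame of beakerB between 0.026 and 0.034 m) or (horizontal distance between beakerA and beakerC below 0.006 m and z of beakerA in the frame of beakerC between 0.026 and 0.034 m) or (horizontal distance between beakerA and beakerD below 0.006 m and z of beakerA in the frame of beakerD between 0.026 and 0.034 m) or (horizontal distance between beakerA and beakerE below 0.006 m and z of beakerA in the frame of beakerE between 0.026 and 0.034 m)) and horizontal distance between each of beakerA, beakerB, beakerC, beakerD, beakerE and cork_mat below 0.055 m and angle between each of beakerA, beakerB, beakerC, beakerD, beakerE's own z axis and vertical below 0.12 rad and (height (world z) of beakerB below 0.009 m or (horizontal distance between beakerB and beakerA below 0.006 m and z of beakerB in the frame of beakerA between 0.026 and 0.034 m) or (horizontal distance between beakerB and beakerC below 0.006 m and z of beakerB in the frame of beakerC between 0.026 and 0.034 m) or (horizontal distance between beakerB and beakerD below 0.006 m and z of beakerB in the frame of beakerD between 0.026 and 0.034 m) or (horizontal distance between beakerB and beakerE below 0.006 m and z of beakerB in the frame of beakerE between 0.026 and 0.034 m)) and (height (world z) of beakerC below 0.009 m or (horizontal distance between beakerC and beakerA below 0.006 m and z of beakerC in the frame of beakerA between 0.026 and 0.034 m) or (horizontal distance between beakerC and beakerB below 0.006 m and z of beakerC in the frame of beakerB between 0.026 and 0.034 m) or (horizontal distance between beakerC and beakerD below 0.006 m and z of beakerC in the frame of beakerD between 0.026 and 0.034 m) or (horizontal distance between beakerC and beakerE below 0.006 m and z of beakerC in the frame of beakerE between 0.026 and 0.034 m)) and (height (world z) of beakerD below 0.009 m or (horizontal distance between beakerD and beakerA below 0.006 m and z of beakerD in the frame of beakerA between 0.026 and 0.034 m) or (horizontal distance between beakerD and beakerB below 0.006 m and z of beakerD in the frame of beakerB between 0.026 and 0.034 m) or (horizontal distance between beakerD and beakerC below 0.006 m and z of beakerD in the frame of beakerC between 0.026 and 0.034 m) or (horizontal distance between beakerD and beakerE below 0.006 m and z of beakerD in the frame of beakerE between 0.026 and 0.034 m)) and (height (world z) of beakerE below 0.009 m or (horizontal distance between beakerE and beakerA below 0.006 m and z of beakerE in the frame of beakerA between 0.026 and 0.034 m) or (horizontal distance between beakerE and beakerB below 0.006 m and z of beakerE in the frame of beakerB between 0.026 and 0.034 m) or (horizontal distance between beakerE and beakerC below 0.006 m and z of beakerE in the frame of beakerC between 0.026 and 0.034 m) or (horizontal distance between beakerE and beakerD below 0.006 m and z of beakerE in the frame of beakerD between 0.026 and 0.034 m)) and horizontal distance between beakerA and beakerB below 0.018 m and horizontal distance between each of beakerA, beakerB and beakerC below 0.018 m and horizontal distance between each of beakerA, beakerB, beakerC and beakerD below 0.018 m and horizontal distance between each of beakerA, beakerB, beakerC, beakerD and beakerE below 0.018 m); the robot touches nothing.
It fails at once if the gate is opened while the bowl is not held up off the table (value of joint gate above 0.02 m and height (world z) of bowl below 0.012 m).
It fails at once if the wine bottle is disturbed (distance of wine_bottle from where it was at the start of the episode above 0.03 m or angle between wine_bottle's own z axis and vertical above 0.3 rad).
It fails at once if the candlestick is disturbed (distance of candlestick from where it was at the start of the episode above 0.03 m or angle between candlestick's own z axis and vertical above 0.3 rad).
It fails at once if the jam jar is disturbed (distance of jam_jar from where it was at the start of the episode above 0.03 m or angle between jam_jar's own z axis and vertical above 0.3 rad).
Of choc5, choc6 only 1 to 2 are there at a start; the rules pass over those that are not, and their reading is None.
Of beakerA, beakerB, beakerC, beakerD, beakerE only 4 to 5 are there at a start; the rules pass over those that are not, and their reading is None.
At some moment in a run one of bowl may be knocked a few centimetres aside while the robot is not near it.
It also fails if it takes over 186 s, if anything falls off the work surface, if the arm or the gripper's body presses on something with over 40 N, if the wrist force passes 120 N, or if a joint passes its speed limit or range.

## Robot

A 6-joint arm with a two-finger parallel gripper is mounted at the origin on the work surface. World frame = base frame: x ahead of the robot, y to its left, z up, the work surface at z = 0. Lengths are in mm, angles in rad, forces in N, time in s.
With the tool pointing down it reaches from about 350 to 975 mm from the base axis. Payload 7.1 kg.
Tool frame: the origin (TCP) lies at the very end of the fingers, on their centre line; the grasp point (between the pads) lies 19 mm behind it (robot.grip_depth is the distance from the TCP to the grasp point, in mm); z points along the fingers, y is the line along which they close (so a half turn about z gives the same grasp; the last joint's range is limited). The gripper opens to 88 mm and grips with 3 to 60 N. Pads are 20 mm wide; open, the fingers measure 115 mm over their backs; the gripper's body (75 mm by 178 mm) begins 61 mm behind the grasp point.
Start: joints at [-1.139, 0.423, 1.63, -0, 1.089, -0.019], TCP at [272.318, -562.537, 222.675] pointing down, gripper open.
Joint ranges: [-3, 3], [-0.9, 2.11], [0.09, 2.58], [-1.31, 4.45], [0.11, 2.69], [-2.54, 2.54]. Speed limits (rad/s): [2.39, 2.39, 3.01, 3.14, 3.14, 3.14].

## Interface

Orientations are given as [roll, pitch, yaw] about the fixed x, y, z axes, in that order (R = Rz(yaw) Ry(pitch) Rx(roll)).
In Python, from station import robot gives the robot as it stands. The module is installed in compiled form; this text tells all that it offers.
- The arm moves only by the tool send_rows, never from a script. Its argument "plan" is a list of rows, each a list of 5 numbers: the shift along the tool's x, y, z in m, then the turn about the tool's z in rad, then the closure, from 0 (fully open) to 1 (shut). In form: [[x, y, z, yaw, gripper], ...]. A call has exactly 10 rows; each row is the pose to reach, as a shift and turn from the pose commanded when the call began, along the tool's axes at that moment; what a row does not reach only later rows make up. A row lasts 1/10 s, in which the tool goes at most 50 mm and 8.59 degrees, less where a joint would pass 70% of its speed; a pose out of reach is approached as far as the arm can. A call with a gripper value outside its range is refused whole. The fingers move at their own pace and stop on an object; "grip_force" is the grip in N (left out, the last holds). Time passes only in rows, so rows that repeat a pose let the fingers close, or fill a call up. It gives the time, the measured TCP pose, the force, the opening and the grip force at its end, in the units of the state.
- robot.get_obs(): the state, without advancing time (a new reading comes with each control period).
- robot.read_camera(name): name is "scene" or "top" or "wrist"; returns (picture, depth): 384x512x3 uint8, red, green, blue; 384x512 float32, mm along the optical axis (not along the pixel's ray), 0 where there is no reading.
- robot.camera_info(name): a dict with "camera_matrix" (3x3 intrinsics, pixels), "rvec" (rotation vector, rad) and "tvec" (3), from world to camera coordinates, as OpenCV has them; the wrist camera has in their place "T_tool_cam" (4x4, takes a point from camera to tool coordinates, whose origin is the TCP and whose axes are the flange's). Camera axes: x right, y down, z forward; pixel columns grow to the right and rows downward; lengths in mm; the calibration is good to about 2 mm. A picture is of the moment at which its call begins: read the wrist's pose just before it. camera_info takes no time and is no camera call.
- robot.job_done(): hands the job in; it is judged then, once.
Trained networks look in the newest picture that a camera, given by its name, has taken for a name from the list of things; names that differ only in an ending like _2 or _b are one class to them, and where a whole thing is asked for, a point or a joint stands for the part that bears it (a point fixed in the world has none). Each returns a list of dicts, best first, with "score" (0 to 1); they miss things now and then, are a little off and sometimes report something else, mostly with a low value. They report only what shows in the picture. A call takes as long as a camera call. They do not tell look-alikes from the thing itself.
- robot.regions_of(camera, thing): "pixels" (384x512 bool, what is visible of it) and "extent" ([left, top, right, bottom] in pixels, round what is visible of it).
The state is a dict: "t": time; "joints": joint angles; "qvel": joint speeds; "joint_efforts": joint torques, N m; "position": TCP position; "ee_rot": TCP orientation; "force": force on the tool from outside, world axes, zero at the start; "ft_torque": the same for the moment, N m; "width": opening from 0.0 (shut) to 1.0 (fully open); "gripper_force": force on a finger pad.
Only numpy, scipy, OpenCV 4.12 (cv2) and the standard library are available. Lean on these libraries where they do the work, as an engineer would, in place of code of your own. Each camera call takes 0.05 s, during which the arm holds its last target. There are 200 camera calls.

## Working session

There is one attempt and no reset: what is moved stays moved. The work goes in short steps, Python scripts to look and compute and a tool call to move; the robot and the scene stay as the last step left them, time stands still between calls to the robot, and variables do not carry over. Pictures are saved under pics/ and viewed, at most 14 in all, crops included, and the job is handed in when it is done.

Besides the shell and the picture viewer there is one more tool, called as a command line: name --pt "numbers of a row" for each row, then --argument value for the rest. send_rows: Moves the arm, as the interface text tells. Its arguments: {"type":"object","properties":{"plan":{"type":"array","items":{"type":"array","items":{"type":"number"}}},"grip_force":{"type":"number"}},"required":["plan"]}

```bash
mkdir -p pics
cat > h.py <<'E'
import numpy as np, cv2
from scipy.spatial.transform import Rotation as R
from station import robot
def Tcw(name, obs=None):
    i=robot.camera_info(name); K=np.array(i["camera_matrix"])
    if "T_tool_cam" in i:
        o=obs or robot.get_obs(); T=np.eye(4); T[:3,:3]=R.from_euler('xyz',o["ee_rot"]).as_matrix(); T[:3,3]=o["position"]
        return K, T@np.array(i["T_tool_cam"])
    T=np.eye(4); T[:3,:3]=cv2.Rodrigues(np.array(i["rvec"],float))[0]; T[:3,3]=np.ravel(i["tvec"])
    return K, np.linalg.inv(T)
def shot(name,fn=None):
    K,T=Tcw(name); rgb,d=robot.read_camera(name)
    if fn: cv2.imwrite('pics/'+fn,rgb[:,:,::-1])
    v,u=np.mgrid[:384,:512]
    P=np.stack([(u-K[0,2])/K[0,0]*d,(v-K[1,2])/K[1,1]*d,d],-1)@T[:3,:3].T+T[:3,3]
    P[d<=0]=np.nan
    return rgb,d,P
def pix(name,p):
    K,T=Tcw(name); c=np.linalg.inv(T)@np.append(p,1); return (K@c[:3]/c[2])[:2]
def toolshift(target,o=None):
    o=o or robot.get_obs(); return R.from_euler('xyz',o["ee_rot"]).as_matrix().T@(np.array(target)-o["position"])
E
python3 - <<'E'
from h import *
o=robot.get_obs(); print({k:np.round(v,3) for k,v in o.items()})
for c in ("scene","top"):
    rgb,d,P=shot(c,c+"0.png"); np.savez(c+'.npz',rgb=rgb,d=d,P=P)
    for n in ("dispenser","paddle","bowl","bowl_handle","beakerA","cork_mat","slate","wine_bottle","candlestick","jam_jar"):
        for r in robot.regions_of(c,n):
            m=r["pixels"]; print(c,n,round(r["score"],2),[int(x) for x in r["extent"]],np.round(np.nanmedian(P[m],0)), np.round(np.nanpercentile(P[m],[2,98],axis=0)).tolist(), rgb[m].mean(0).astype(int))
E
```

```text
{'t': np.float64(0.0), 'joints': array([-1.139,  0.424,  1.631, -0.   ,  1.089, -0.019]), 'qvel': array([ 0.002,  0.001, -0.002,  0.001, -0.   ,  0.   ]), 'joint_efforts': array([ 2.0000e-03, -5.4462e+01, -2.7367e+01,  6.4000e-02,  2.3000e-02,
       -0.0000e+00]), 'position': array([ 272.103, -562.056,  221.915]), 'ee_rot': array([-3.14 , -0.   ,  0.451]), 'force': array([-0.113, -0.519,  0.341]), 'ft_torque': array([ 0.005, -0.023, -0.007]), 'gripper_force': np.float64(0.0), 'width': np.float64(1.0)}
scene dispenser 0.71 [175, 89, 234, 179] [ 494. -318.  121.] [[434.0, -432.0, 4.0], [541.0, -234.0, 230.0]] [120  91  69]
scene dispenser 0.47 [239, 185, 300, 219] [473. -45.  30.] [[436.0, -95.0, 2.0], [538.0, 48.0, 51.0]] [187 178 156]
scene dispenser 0.47 [293, 255, 323, 296] [583. 252.  52.] [[552.0, 220.0, 1.0], [616.0, 283.0, 76.0]] [147 139 125]
scene dispenser 0.19 [210, 141, 227, 166] [ 484. -252.   79.] [[453.0, -272.0, 52.0], [513.0, -247.0, 105.0]] [154  78  44]
scene paddle 0.78 [209, 144, 227, 165] [ 484. -252.   80.] [[452.0, -260.0, 53.0], [512.0, -247.0, 105.0]] [154  
[... 2185 characters left out ...]
]
top wine_bottle 0.79 [108, 83, 164, 138] [715. 298. 186.] [[692.0, 275.0, 20.0], [751.0, 332.0, 291.0]] [95 80 46]
top wine_bottle 0.7 [377, 203, 390, 214] [ 493. -278.  176.] [[482.0, -287.0, 167.0], [505.0, -267.0, 183.0]] [216  77  16]
top candlestick 0.76 [253, 71, 279, 115] [796. -10. 128.] [[771.0, -45.0, 6.0], [825.0, 22.0, 172.0]] [81 69 60]
top candlestick 0.42 [203, 216, 231, 237] [458. 120.  34.] [[427.0, 87.0, 26.0], [486.0, 146.0, 76.0]] [176 163 139]
top jam_jar 0.93 [331, 95, 358, 128] [ 755. -214.   78.] [[731.0, -246.0, 11.0], [788.0, -187.0, 83.0]] [171 122  34]
top jam_jar 0.57 [233, 196, 301, 240] [481. -42.   8.] [[435.0, -95.0, 1.0], [533.0, 52.0, 51.0]] [203 198 172]
```

Run:
```python
import cv2
a=cv2.imread('pics/top0.png'); cv2.imwrite('pics/t2.png',cv2.resize(a,(800,600)))
a=cv2.imread('pics/scene0.png'); cv2.imwrite('pics/s2.png',cv2.resize(a,(800,600)))
```

```text
(no output)
```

View pics/t2.png

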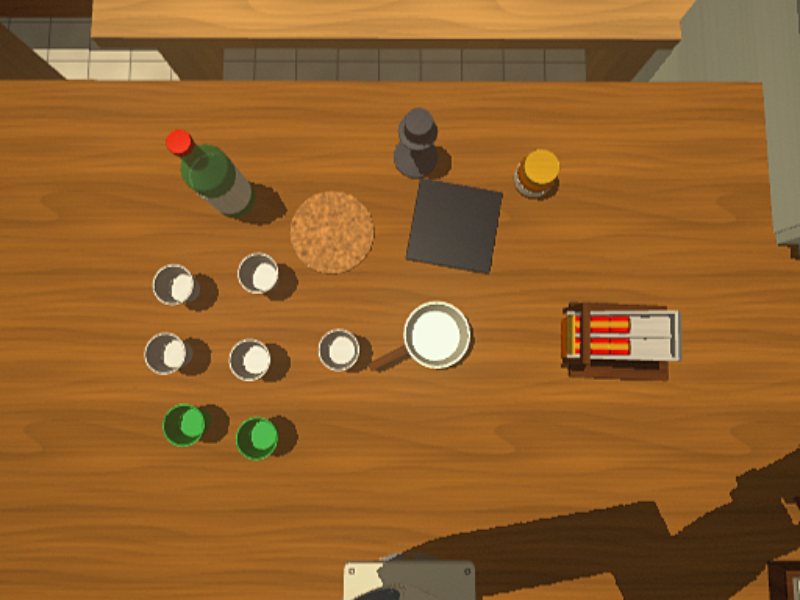

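View pics/s2.png

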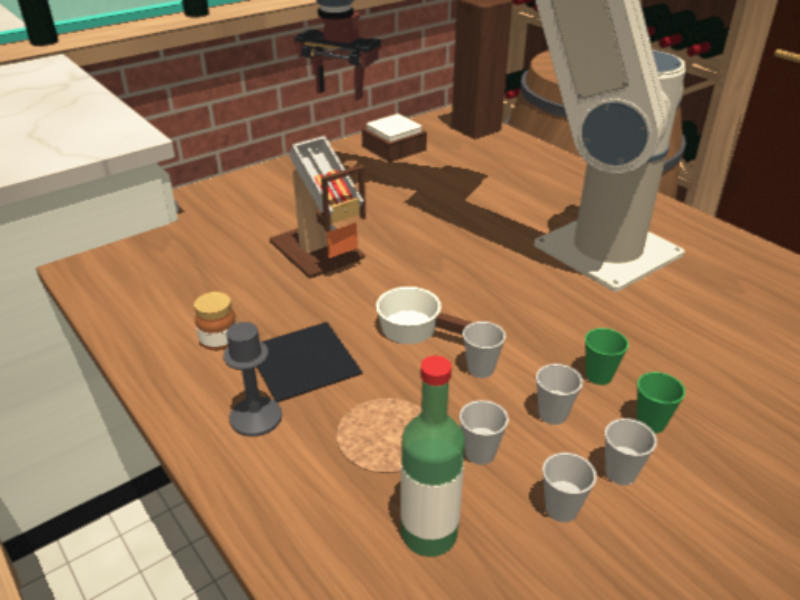

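The top view (800x600) shows five grey beakers at (173,285), (258,273), (165,353), (249,359) and (339,350). The two green look-alikes are at (184,425) and (257,438) and are not to be used. The bowl is at (437,335), with its handle pointing left at (390,358). The dispenser opens to the left, with the lip near (563,340). The scene view agrees with this.

Next I'll get precise fits.

```bash
cat >> h.py <<'E'
from scipy.optimize import least_squares
def circ(xy,r=None,c0=None):
    c0=np.median(xy,0) if c0 is None else c0
    if r: s=least_squares(lambda p:np.hypot(*(xy-p).T)-r,c0,loss='soft_l1',f_scale=1.5); return s.x
    s=least_squares(lambda p:np.hypot(*(xy-p[:2]).T)-p[2],[*c0,30],loss='soft_l1',f_scale=1.5); return s.x
def cloud(P,rgb,c,rad,z0,z1):
    m=(np.hypot(P[...,0]-c[0],P[...,1]-c[1])<rad)&(P[...,2]>z0)&(P[...,2]<z1); return P[m],rgb[m]
E
python3 - <<'E'
from h import *
for c in ("top","scene"):
    f=np.load(c+'.npz'); P,rgb=f['P'],f['rgb']
    for g in [(589,258),(600,170),(600,380),(458,120),(455,230),(455,300),(470,390),(390,330),(380,230)]:
        pass
    z=(P[...,2]>70)&(P[...,2]<80)&(P[...,0]>300)&(P[...,1]>60)
    n,l,s,ce=cv2.connectedComponentsWithStats(z.astype(np.uint8),connectivity=8)
    for i in range(1,n):
        if s[i,4]>8:
            p=P[l==i]; q=circ(p[:,:2],33,p[:,:2].mean(0)); q=circ(p[:,:2],33,q); print(c,'beaker',np.round(q,1),len(p),np.round(p[:,2].max(),1),rgb[l==i].mean(0).astype(int))
    b,col=cloud(P,rgb,(480,-40),75,45,56); q=circ(b[:,:2],55); print(c,'bowl',q,len(b),np.median(b[:,2]),circ(b[:,:2]))
    h,col=cloud(P,rgb,q,130,40,56); rr=np.hypot(*(h[:,:2]-q).T); k=rr>65; h=h[k]; d=h[:,:2]-q
    if len(h): print('handle',len(h),h.mean(0),'ang',np.degrees(np.arctan2(*d.mean(0)[::-1])),rr.max())
    # paddle
    m=(rgb[...,0]>110)&(rgb[...,2]<80)&(rgb[...,0]*1.>rgb[...,1]*1.5)&(P[...,2]>55)&(P[...,2]<103)&(abs(P[...,0]-480)<60)&(P[...,1]<-225)&(P[...,1]>-275)
    p=P[m]; print(c,'paddle',len(p),np.median(p,0),p.min(0),p.max(0), np.polyfit(p[:,0],p[:,1],1))
    m=(P[...,2]>205)&(P[...,2]<256)&(abs(P[...,0]-480)<90)&(P[...,1]<-200)&(P[...,1]>-460); p=P[m]
    print('high',p.min(0),p.max(0)); r=cv2.minAreaRect(p[:,:2].astype(np.float32)); print(r)
    s=robot.regions_of  # none
    m=(P[...,2]>5)&(P[...,2]<12)&(rgb.max(-1)<110)&(abs(P[...,0]-678)<90)&(abs(P[...,1]+77)<90); print('slate',cv2.minAreaRect(P[m][:,:2].astype(np.float32)),P[m].mean(0))
    m=(P[...,2]>2.5)&(P[...,2]<7)&(abs(P[...,0]-668)<90)&(abs(P[...,1]-138)<90)&(rgb[...,0]>100); print('mat',cv2.minEnclosingCircle(P[m][:,:2].astype(np.float32)),np.median(P[m],0),P[m].min(0),P[m].max(0))
E
```

```text
top beaker [726.2 308.3] 31 79.8 [110  95  72]
top beaker [582.9 250.5] 109 78.7 [178 162 134]
top beaker [563.5 389.2] 119 78.0 [174 157 130]
top beaker [457.8 115.7] 116 79.1 [187 171 142]
top beaker [451.3 397.1] 125 78.4 [174 157 129]
top beaker [441.3 259.6] 116 78.8 [186 169 140]
top beaker [337.5 361.6] 127 78.3 [ 68 134  51]
top beaker [315.7 244.5] 82 79.7 [ 63 136  51]
top bowl [483.02782085 -42.97719318] 292 49.03850529045343 [483.18830822 -43.46241127  53.85719254]
handle 139 [442.07743655  41.07344134  48.41145756] ang 115.97584798353786 122.77085294974208
top paddle 59 [ 479.35374143 -251.71800545   66.70292279] [ 448.38096919 -253.70072391   55.01303107] [ 509.75677345 -250.13211834   84.24126005] [-2.93600349e-02 -2.37637458e+02]
high [ 438.6626327  -379.03318953  205.01347902] [ 522.20249642 -233.50077922  245.2401397 ]
((477.868896484375, -307.17779541015625), (144.5631561279297, 83.65045166015625), 87.93633270263672)
slate ((680.260986328125, -73.35700225830078), (162.5435028076172, 150.7670440673828), 79.95516967773438) [679.22649692 -78.98317099   8.00632136]
mat
[... 787 characters left out ...]
ddle 267 [ 484.33370882 -251.77626884   79.26967169] [ 449.94064055 -259.45545099   55.35136437] [ 514.53695595 -245.02562683  102.98662848] [-3.64927038e-02 -2.34219214e+02]
high [ 438.358934   -377.94081406  205.05016509] [ 524.93309892 -230.81624148  243.36637517]
((483.8460998535156, -303.3132629394531), (86.39569091796875, 146.79464721679688), 1.9950618743896484)
slate ((681.74755859375, -77.76982116699219), (154.7261505126953, 149.6270294189453), 79.7347183227539) [681.79575197 -69.26908372   7.94901545]
mat ((669.099609375, 136.73878479003906), 118.89588928222656) [688.55563326 128.44972318   4.18980877] [581.35462688  49.2512961    2.50235421] [757.90520425 225.1712517    6.9896824 ]
```

Candidates for the first reach are the white bowl at (437,335) with its handle at (390,358), the grey beakers, and the two green cups, which are excluded. Only one white bowl with a dark handle is in view. I'll rise, turn towards it and check it in a close wrist crop.

send_rows --pt "0 0 -0.045 -0.14 0" --pt "0 0 -0.09 -0.28 0" --pt "0 0 -0.135 -0.42 0" --pt "0 0 -0.18 -0.56 0" --pt "0.03 -0.034 -0.18 -0.7 0" --pt "0.06 -0.067 -0.18 -0.84 0" --pt "0.09 -0.101 -0.18 -0.98 0" --pt "0.12 -0.134 -0.18 -1.12 0" --pt "0.15 -0.168 -0.18 -1.26 0" --pt "0.18 -0.202 -0.18 -1.4 0"

```text
t: 2.1
position: [346.4, -300.6, 402.8]
ee_rot: [3.141, 0.0, 1.856]
force: [0.4, -0.0, 0.3]
width: 1.0
gripper_force: 0.0
```

Run:
```python
from h import *
o=robot.get_obs(); print(o['t'],o['position'],o['ee_rot'],o['joints'])
print(toolshift([470,20,300]), 'cam', robot.camera_info('wrist')['T_tool_cam'])
```

```text
2.1 [ 346.40736527 -300.58226345  402.82550294] [3.14116615e+00 4.28353330e-04 1.85604672e+00] [-7.40733843e-01 -8.71838296e-03  1.75940639e+00  1.45115527e-04
  1.39031727e+00 -1.02601033e+00]
[272.89326022 208.76570458 102.79766616] cam [[-3.57963176e-04 -9.60725890e-01 -2.77498894e-01  7.57805388e+01]
 [ 9.99999933e-01 -3.65214789e-04 -2.55563125e-05 -7.67294819e-01]
 [-7.67940891e-05 -2.77498885e-01  9.60725956e-01 -1.61535799e+02]
 [ 0.00000000e+00  0.00000000e+00  0.00000000e+00  1.00000000e+00]]
```

send_rows --pt "0.035 0.022 0.01 -0.02 0" --pt "0.07 0.044 0.02 -0.04 0" --pt "0.105 0.066 0.03 -0.06 0" --pt "0.14 0.088 0.045 -0.08 0" --pt "0.175 0.11 0.06 -0.1 0" --pt "0.21 0.132 0.07 -0.12 0" --pt "0.245 0.154 0.08 -0.14 0" --pt "0.28 0.176 0.09 -0.16 0" --pt "0.303 0.19 0.1 -0.16 0" --pt "0.303 0.19 0.1 -0.16 0"

```text
t: 3.1
position: [445.1, 43.9, 301.6]
ee_rot: [-3.14, -0.001, 2.014]
force: [0.2, 0.9, -0.6]
width: 1.001
gripper_force: 0.0
```

Run:
```python
from h import *
o=robot.get_obs(); print(o['t'],o['position'],o['ee_rot'])
rgb,d,P=shot('wrist','w1.png')
b,col=cloud(P,rgb,(484,-42),75,45,56); q=circ(b[:,:2],54); print('bowl',q,len(b),np.median(b[:,2]),circ(b[:,:2]))
for hi in (46,40):
    h,col=cloud(P,rgb,q,130,hi,56); rr=np.hypot(*(h[:,:2]-q).T); h=h[rr>65]; d=h[:,:2]-q
    print(len(h),h.mean(0),np.degrees(np.arctan2(*d.mean(0)[::-1])),rr.max(), cv2.minAreaRect(h[:,:2].astype(np.float32)))
for r in robot.regions_of('wrist','bowl'): print(r['score'],r['extent'])
```

```text
3.1 [445.05107049  43.93759695 301.56495551] [-3.14019397e+00 -1.18109622e-03  2.01447298e+00]
bowl [483.83127548 -42.78425067] 814 48.764348633482086 [483.85322421 -42.82062269  53.86554106]
404 [442.45748306  41.89942147  48.18438152] 116.03868734905525 122.2164279777685 ((442.7032775878906, 41.145416259765625), (15.898024559020996, 57.337677001953125), 25.755035400390625)
439 [442.35164572  42.5896317   47.90962915] 115.91319503935385 122.98050875663671 ((442.5815734863281, 41.57247543334961), (15.947813987731934, 58.15339660644531), 25.994173049926758)
0.97 [215.7, 137.0, 285.5, 258.5]
```

View pics/w1.png

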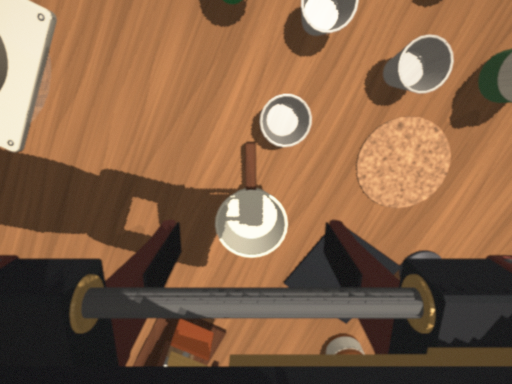

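The wrist view shows the white bowl centred at (251,222) with its dark handle at (250,165), and a grey beaker at (286,120) just clear of the handle tip. That confirms the choice, so I'll descend.

send_rows --pt "0 -0.003 0.04 -0.01 0" --pt "0 -0.003 0.085 -0.01 0" --pt "0 -0.003 0.13 -0.01 0" --pt "0 -0.003 0.175 -0.01 0" --pt "0 -0.003 0.21 -0.01 0" --pt "0 -0.003 0.24 -0.01 0" --pt "0 -0.003 0.262 -0.01 0" --pt "0 -0.003 0.276 -0.01 0" --pt "0 -0.003 0.283 -0.01 0" --pt "0 -0.003 0.283 -0.01 0"

```text
t: 4.2
position: [442.4, 39.3, 19.5]
ee_rot: [-3.141, -0.0, 2.02]
force: [-0.6, 0.2, -0.7]
width: 0.999
gripper_force: 0.0
```

send_rows --pt "0 0 0 0 0.3" --pt "0 0 0 0 0.6" --pt "0 0 0 0 0.9" --pt "0 0 0 0 1" --pt "0 0 0 0 1" --pt "0 0 0 0 1" --pt "0 0 0 0 1" --pt "0 0 0 0 1" --pt "0 0 0 0 1" --pt "0 0 0 0 1" --grip_force 50

```text
t: 5.2
position: [442.5, 40.1, 19.6]
ee_rot: [-3.142, -0.0, 2.021]
force: [0.1, 0.1, 1.0]
width: 0.179
gripper_force: 50.0
```

send_rows --pt "0 0 -0.01 0 1" --pt "0 0 -0.03 0 1" --pt "0 0 -0.044 0 1" --pt "-0.02 -0.002 -0.044 0.07 1" --pt "-0.045 -0.005 -0.044 0.16 1" --pt "-0.07 -0.008 -0.044 0.25 1" --pt "-0.095 -0.011 -0.044 0.34 1" --pt "-0.12 -0.014 -0.044 0.43 1" --pt "-0.134 -0.015 -0.044 0.485 1" --pt "-0.134 -0.015 -0.044 0.485 1"

```text
t: 6.2
position: [488.0, -88.4, 64.3]
ee_rot: [3.14, 0.0, 1.533]
force: [-0.3, 0.2, -2.2]
width: 0.183
gripper_force: 50.0
```

```bash
cat > bowl.py <<'E'
from h import *
def bowl(c0,cams=('scene','top'),fn=None):
    o=robot.get_obs(); print('t',round(o['t'],2),'tcp',np.round(o['position'],1),'yaw',round(o['ee_rot'][2],3),'F',np.round(o['force'],1),'w',round(o['width'],3))
    for c in cams:
        rgb,d,P=shot(c,f'{fn}_{c}.png' if fn else None)
        m=(np.hypot(P[...,0]-c0[0],P[...,1]-c0[1])<68)&(P[...,2]>60)&(P[...,2]<112)&(rgb.min(-1)>100)
        p=P[m]
        if len(p)<10: print(c,'few',len(p)); continue
        top=np.percentile(p[:,2],97); p=p[p[:,2]>top-7]
        q=circ(p[:,:2],54,np.array(c0,float)); A=np.c_[p[:,:2]-q,np.ones(len(p))]; f=np.linalg.lstsq(A,p[:,2],rcond=None)[0]
        print(c,'bowl',np.round(q,1),len(p),'rim z',np.round(f[2],1),'tilt',np.round(f[:2],3))
        ch=(rgb[...,0]>140)&(rgb[...,2]<70)&(abs(P[...,0]-482)<60)&(P[...,1]<-60)&(P[...,1]>-360)&(rgb[...,1]<120)
        print(c,'choc-ish in bowl',((np.hypot(P[...,0]-q[0],P[...,1]-q[1])<50)&ch&(P[...,2]>30)&(P[...,2]<100)).sum(),'chute',(ch&(P[...,2]>135)).sum())
E
python3 -c "
from bowl import *
bowl((484,-180),fn='b1')"
```

```text
t 6.2 tcp [488.  -88.4  64.3] yaw 1.533 F [-0.3  0.2 -2.2] w 0.183
scene bowl [ 485.  -182.1] 70 rim z 92.3 tilt [-0.012 -0.012]
scene choc-ish in bowl 0 chute 150
top few 0
```

send_rows --pt "-0.005 -0.001 0 0 1" --pt "-0.01 -0.002 0 0 1" --pt "-0.015 -0.002 0 0 1" --pt "-0.02 -0.002 0 0 1" --pt "-0.026 -0.002 0 0 1" --pt "-0.032 -0.002 0 0 1" --pt "-0.035 -0.002 0 0 1" --pt "-0.035 -0.002 0 0 1" --pt "-0.035 -0.002 0 0 1" --pt "-0.035 -0.002 0 0 1"

```text
t: 7.3
position: [483.8, -121.7, 63.5]
ee_rot: [-3.141, -0.0, 1.536]
force: [0.5, 4.4, -3.3]
width: 0.178
gripper_force: 50.0
```

```bash
python3 -c "
from bowl import *
bowl((483,-216),fn='b2')
a=cv2.imread('pics/b2_scene.png')[80:230,140:340]; b=cv2.imread('pics/b2_top.png')[150:300,270:470]
cv2.imwrite('pics/b2.png',cv2.resize(np.hstack([a,b]),(800,300)))"
```

```text
t 7.3 tcp [ 483.8 -121.7   63.5] yaw 1.536 F [ 0.5  4.4 -3.3] w 0.178
scene bowl [ 481.5 -214.9] 61 rim z 90.1 tilt [ 0.019 -0.002]
scene choc-ish in bowl 2 chute 40
top few 0
```

View pics/b2.png

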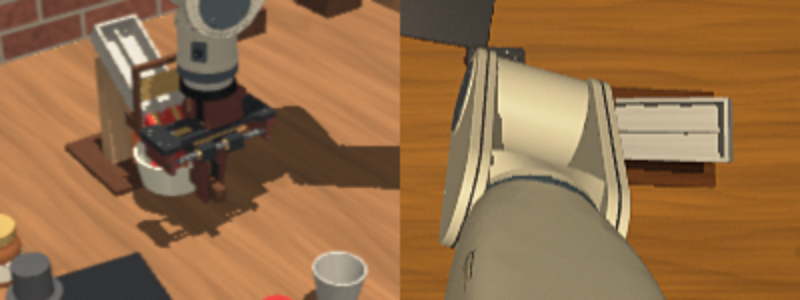

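The crop shows the gate up, the chocolates near (160,120) on the lip, and an empty upper chute. I'll hold another second and look again.

send_rows --pt "-0.002 0 0 0 1" --pt "-0.002 0 0 0 1" --pt "-0.002 0 0 0 1" --pt "-0.002 0 0 0 1" --pt "-0.002 0 0 0 1" --pt "-0.002 0 0 0 1" --pt "-0.002 0 0 0 1" --pt "-0.002 0 0 0 1" --pt "-0.002 0 0 0 1" --pt "-0.002 0 0 0 1"

```text
t: 8.4
position: [483.9, -124.0, 63.7]
ee_rot: [-3.142, -0.0, 1.536]
force: [-0.2, 4.5, -4.6]
width: 0.18
gripper_force: 50.0
```

```bash
python3 -c "
from bowl import *
bowl((482,-217),cams=('scene','wrist'),fn='b3')
for c in ('scene','wrist'):
  for r in robot.regions_of(c,'choc1'): print(c,r['score'],r['extent'])
a=cv2.imread('pics/b3_scene.png')[100:200,160:260]; b=cv2.imread('pics/b3_wrist.png')
cv2.imwrite('pics/b3.png',np.hstack([cv2.resize(a,(400,400)),cv2.resize(b,(400,400))]))"
```

```text
t 8.4 tcp [ 483.9 -124.    63.7] yaw 1.536 F [-0.2  4.5 -4.6] w 0.18
scene bowl [ 482.  -216.5] 59 rim z 89.8 tilt [0.032 0.008]
scene choc-ish in bowl 2 chute 18
wrist bowl [ 480.1 -219. ] 339 rim z 93.3 tilt [-0.01  -0.021]
wrist choc-ish in bowl 0 chute 44
scene 0.53 [123.6, 183.5, 148.7, 224.1]
scene 0.33 [386.9, 267.7, 420.0, 307.5]
wrist 0.68 [227.7, 336.6, 249.4, 353.7]
wrist 0.61 [254.8, 333.7, 277.0, 352.0]
wrist 0.59 [233.2, 331.0, 245.8, 335.6]
```

View pics/b3.png

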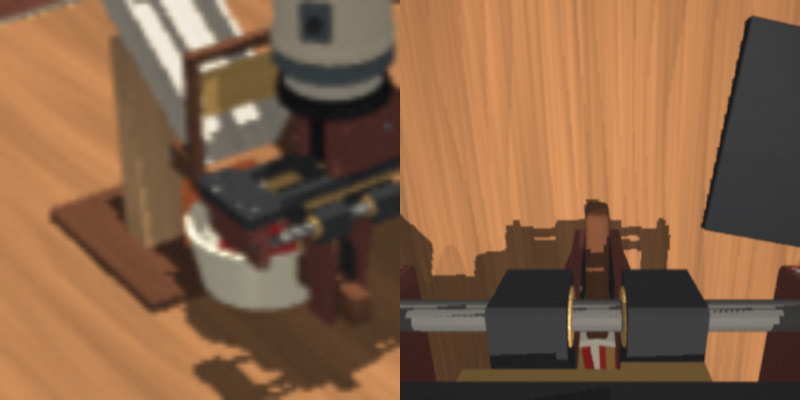

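send_rows --pt "0.008 0 0 0 1" --pt "0.02 0 0 0 1" --pt "0.035 0 0 0 1" --pt "0.05 0 0 0 1" --pt "0.065 0 -0.01 0 1" --pt "0.08 0.005 -0.02 0 1" --pt "0.09 0.02 -0.02 -0.08 1" --pt "0.098 0.04 -0.02 -0.16 1" --pt "0.098 0.055 -0.02 -0.25 1" --pt "0.098 0.065 -0.02 -0.33 1"

```text
t: 9.6
position: [554.2, -27.0, 84.2]
ee_rot: [3.139, 0.001, 1.872]
force: [0.2, -0.6, -3.0]
width: 0.178
gripper_force: 50.0
```

```bash
python3 -c "
from bowl import *
o=robot.get_obs(); p=np.array(o['position']); y=o['ee_rot'][2]; c=p[:2]-92.6*np.array([np.cos(y),np.sin(y)]); print('est',c)
bowl(c,fn='b4')
for c in ('scene','top'):
  for r in robot.regions_of(c,'choc1'): print(c,r['score'],r['extent'])
a=cv2.imread('pics/b4_scene.png')[80:280,130:330]; b=cv2.imread('pics/b4_top.png')[100:300,220:420]
cv2.imwrite('pics/b4.png',np.hstack([cv2.resize(a,(400,400)),cv2.resize(b,(400,400))]))"
```

```text
est [ 581.64469912 -115.44188506]
t 9.6 tcp [554.2 -27.   84.2] yaw 1.872 F [ 0.2 -0.6 -3. ] w 0.178
scene bowl [ 581.8 -115.2] 114 rim z 108.5 tilt [-0.006  0.001]
scene choc-ish in bowl 0 chute 88
top bowl [ 581.  -115.4] 36 rim z 106.5 tilt [-0.012 -0.045]
top choc-ish in bowl 0 chute 4
```

View pics/b4.png

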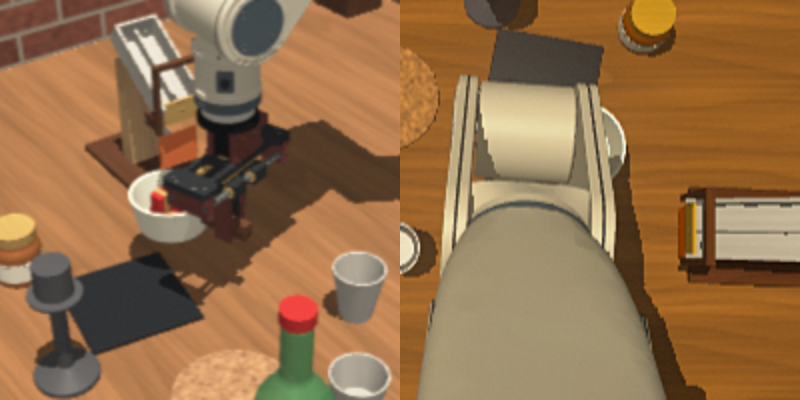

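In the left crop the chute is empty, a chocolate shows in the held bowl at (160,202), and nothing lies on the table. I'll move over the slate.

send_rows --pt "-0.002 0.005 0 -0.09 1" --pt "-0.004 0.01 0 -0.18 1" --pt "-0.006 0.015 0 -0.27 1" --pt "-0.008 0.02 0 -0.36 1" --pt "-0.01 0.025 0 -0.45 1" --pt "-0.012 0.03 0 -0.54 1" --pt "-0.014 0.034 0 -0.62 1" --pt "-0.016 0.038 0 -0.7 1" --pt "-0.018 0.042 0 -0.746 1" --pt "-0.018 0.042 0 -0.746 1"

```text
t: 10.8
position: [597.3, -33.2, 83.6]
ee_rot: [-3.141, -0.0, 2.611]
force: [0.5, -0.2, -2.8]
width: 0.177
gripper_force: 50.0
```

```bash
python3 -c "
from bowl import *
o=robot.get_obs(); p=np.array(o['position']); y=o['ee_rot'][2]; c=p[:2]-92.6*np.array([np.cos(y),np.sin(y)]); print('est',c)
bowl(c,fn='b5')
a=cv2.imread('pics/b5_scene.png')[140:300,110:310]; b=cv2.imread('pics/b5_top.png')[60:220,220:420]
i=cv2.imread('pics/top0.png')[185:250,350:450]
cv2.imwrite('pics/b5.png',np.hstack([cv2.resize(a,(400,320)),cv2.resize(b,(400,320))]));cv2.imwrite('pics/i.png',cv2.resize(i,(800,520)))"
```

```text
est [677.18786894 -80.07248525]
t 10.8 tcp [597.3 -33.2  83.6] yaw 2.611 F [ 0.5 -0.2 -2.8] w 0.177
scene bowl [681.7 -78.8] 246 rim z 107.9 tilt [-0.006  0.001]
scene choc-ish in bowl 0 chute 0
top few 6
```

View pics/b5.png

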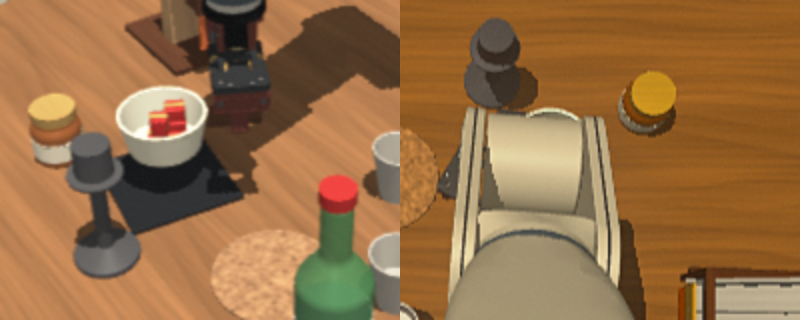

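View pics/i.png

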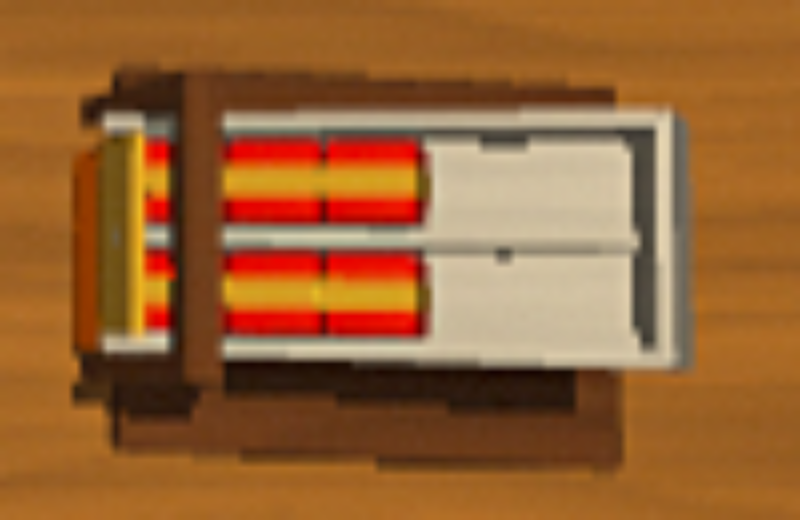

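The pre-push crop shows three chocolates per lane, so six in all. In the held bowl a pile is visible at (168,118), and the bowl hangs over the slate. The measured weight agrees with a full load. I'll lower it.

send_rows --pt "0 0 0.008 0 1" --pt "0 0 0.018 0 1" --pt "0 0 0.028 0 1" --pt "0 0 0.036 0 1" --pt "0 0 0.042 0 1" --pt "0 0 0.046 0 1" --pt "0 0 0.049 0 1" --pt "0 0 0.051 0 1" --pt "0 0 0.053 0 1" --pt "0 0 0.053 0 1"

```text
t: 11.9
position: [597.8, -33.3, 30.6]
ee_rot: [-3.142, -0.0, 2.612]
force: [0.9, -0.5, -2.2]
width: 0.178
gripper_force: 50.0
```

send_rows --pt "0 0 0.001 0 1" --pt "0 0 0.002 0 1" --pt "0 0 0.003 0 1" --pt "0 0 0.003 0 1" --pt "0 0 0.003 0 0.75" --pt "0 0 0.003 0 0.6" --pt "0 0 0.003 0 0.4" --pt "0 0 0.003 0 0.2" --pt "0 0 0.003 0 0" --pt "0 0 0.003 0 0"

```text
t: 12.9
position: [597.8, -33.3, 27.7]
ee_rot: [3.142, 0.0, 2.612]
force: [-0.6, 0.1, -0.5]
width: 0.665
gripper_force: 0.0
```

```bash
python3 -c "
from h import *
o=robot.get_obs(); print(o['position'],o['width'],o['force'])
rgb,d,P=shot('scene','b6.png')
b,col=cloud(P,rgb,(681,-79),75,50,64); b=b[col.min(1)>100]; q=circ(b[:,:2],54,np.array([681.,-79])); print('bowl',q,len(b),np.median(b[:,2]),b[:,2].max())
"
```

```text
[597.81571888 -33.31875707  27.70481448] 0.6653314879872967 [-0.64663175  0.12591385 -0.51961177]
bowl [681.48145863 -78.77581696] 341 55.39875698054311 63.468430445487
```

send_rows --pt "0 0 -0.03 0 0" --pt "0 0 -0.075 0 0" --pt "0 0 -0.12 0 0" --pt "0 0 -0.165 0 0" --pt "0 0 -0.21 0 0" --pt "0.02 0.03 -0.23 0 0" --pt "0.045 0.069 -0.23 0 0" --pt "0.07 0.107 -0.23 0 0" --pt "0.095 0.145 -0.23 0 0" --pt "0.12 0.184 -0.23 0 0"

```text
t: 13.95
position: [586.8, 187.7, 257.9]
ee_rot: [3.141, 0.0, 2.611]
force: [-0.1, -0.3, 0.5]
width: 0.999
gripper_force: 0.0
```

send_rows --pt "0.02 0.03 0 0 0" --pt "0.036 0.055 0 0 0" --pt "0.036 0.055 0 0 0" --pt "0.036 0.055 0 0 0" --pt "0.036 0.055 0 0 0" --pt "0.036 0.055 0 0 0" --pt "0.036 0.055 0 0 0" --pt "0.036 0.055 0 0 0" --pt "0.036 0.055 0 0 0" --pt "0.036 0.055 0 0 0"

```text
t: 14.95
position: [584.0, 251.5, 257.7]
ee_rot: [-3.142, 0.0, 2.611]
force: [0.3, 0.3, 0.4]
width: 1.0
gripper_force: 0.0
```

```bash
cat > bk.py <<'E'
from h import *
def rims(cams=('scene','top','wrist'),z0=70,z1=82):
    o=robot.get_obs(); print('t',round(o['t'],2),'tcp',np.round(o['position'],1),'yaw',round(o['ee_rot'][2],3),'w',round(o['width'],3),'F',np.round(o['force'],1))
    for c in cams:
        rgb,d,P=shot(c,c+'_l.png'); z=(P[...,2]>z0)&(P[...,2]<z1)&(P[...,0]>300)&(P[...,1]>60)
        n,l,s,ce=cv2.connectedComponentsWithStats(z.astype(np.uint8),connectivity=8)
        for i in range(1,n):
            if s[i,4]>25:
                p=P[l==i]; k=rgb[l==i].mean(0)
                if k[1]>k[0]*1.2: continue
                q=circ(p[:,:2],33,p[:,:2].mean(0)); e=np.median(abs(np.hypot(*(p[:,:2]-q).T)-33))
                if e<3: print(c,np.round(q,1),len(p),'z',np.round(np.percentile(p[:,2],90),1),'err',round(e,1),'shift',np.round(toolshift([*q,56])))
E
python3 - <<'E'
from bk import *
rims()
print('mat shift',toolshift([669,137,260]))
a=cv2.imread('pics/top_l.png')[105:195,245:335]; b=cv2.imread('pics/scene_l.png')[170:270,150:250]
cv2.imwrite('pics/c1.png',np.hstack([cv2.resize(a,(400,400),interpolation=2),cv2.resize(b,(400,400),interpolation=2)]))
E
```

```text
t 14.95 tcp [584.  251.5 257.7] yaw 2.611 w 1.0 F [0.3 0.3 0.4]
scene [459.7 117.9] 110 z 75.9 err 1.1 shift [  40. -178.  202.]
scene [444.  261.9] 159 z 76.2 err 1.2 shift [126. -62. 202.]
scene [585.6 252.5] 182 z 76.3 err 1.2 shift [ -1.   2. 202.]
scene [453.5 399.2] 206 z 76.5 err 1.2 shift [187.  61. 202.]
scene [566.1 391.4] 221 z 76.2 err 1.3 shift [ 86. 112. 202.]
scene [733.5 316.5] 161 z 80.9 err 1.0 shift [-96. 132. 202.]
top [726.1 308.6] 41 z 80.6 err 0.7 shift [-94. 121. 202.]
top [583.6 251.9] 34 z 77.0 err 0.7 shift [  0.  -0. 202.]
top [457.7 115.6] 117 z 76.4 err 1.3 shift [  40. -181.  202.]
top [440.6 261.1] 38 z 77.1 err 1.0 shift [128. -64. 202.]
top [442.5 260.1] 26 z 76.5 err 0.9 shift [126. -64. 202.]
wrist [450.7 398.4] 314 z 75.3 err 0.8 shift [189.  59. 202.]
wrist [442.6 261. ] 702 z 75.3 err 1.3 shift [127. -63. 202.]
wrist [564.1 389.6] 648 z 75.2 err 1.3 shift [ 87. 109. 202.]
wrist [458.6 117.4] 627 z 75.1 err 1.2 shift [  40. -179.  202.]
wrist [583.4 251.7] 504 z 75.2 err 1.4 shift [  0.  -0. 202.]
wrist [670.  345.5] 93 z 80.6 err 1.8 shift [-27. 124. 202.]
wrist [688.2 257.6] 52 z 79.7 err 1.2 shift [-87.  58. 202.]
mat shift [-131.39903798  -56.0330545    -2.34221534]
```

View pics/c1.png

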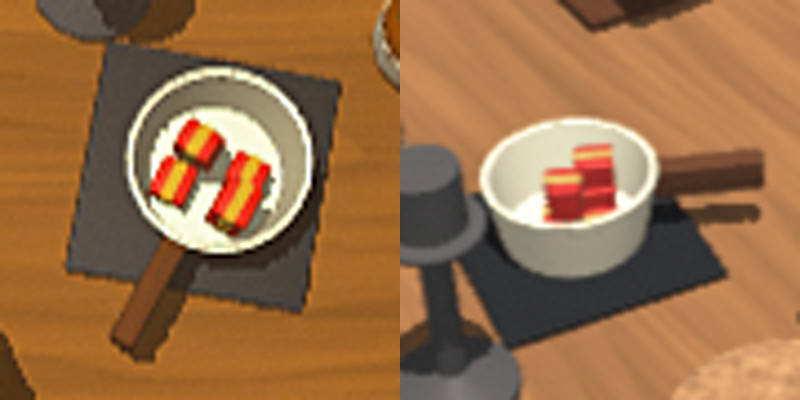

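The top crop shows the bowl on the slate with four visible chocolate tops, some of which are stacked two high in the scene crop. I'll check the layers by depth while the beakers go on.

First beaker: descend, grip and lift.

send_rows --pt "0 0 0.04 0 0" --pt "0 0 0.085 0 0" --pt "0 0 0.13 0 0" --pt "0 0 0.165 0 0" --pt "0 0 0.19 0 0" --pt "0 0 0.204 0 0" --pt "0 0 0.204 0 0.3" --pt "0 0 0.204 0 0.6" --pt "0 0 0.204 0 1" --pt "0 0 0.204 0 1" --grip_force 30

```text
t: 16.1
position: [585.0, 252.2, 55.3]
ee_rot: [3.139, 0.002, 2.612]
force: [0.7, 0.0, 1.4]
width: 0.76
gripper_force: 30.0
```

Run:
```python
from bk import *
o=robot.get_obs(); print(o['position'],o['width'],o['gripper_force'])
for c in ('top','scene'):
    rgb,d,P=shot(c); m=(rgb[...,0]>130)&(rgb[...,2]<90)&(rgb[...,0]*1.>rgb[...,1]*2.2)&(P[...,2]>6)
    n,l,s,ce=cv2.connectedComponentsWithStats(m.astype(np.uint8),connectivity=8)
    for i in range(1,n):
        if s[i,4]>3: print(c,np.round(np.nanmedian(P[l==i],0)),s[i,4],np.round(np.percentile(P[l==i][:,2],[5,50,95])))
```

```text
[584.95590948 252.15494731  55.28100429] 0.7596285167229593 30.00109082786757
top [729. 312. 290.] 184 [288. 290. 292.]
top [691. -65.  65.] 19 [61. 65. 68.]
top [683. -77.  65.] 20 [62. 65. 68.]
top [663. -90.  50.] 46 [32. 50. 55.]
top [674. -52.  32.] 19 [30. 32. 35.]
top [668. -66.  33.] 23 [30. 33. 37.]
top [ 656. -106.   51.] 39 [35. 51. 55.]
top [ 482. -252.   67.] 51 [57. 67. 76.]
scene [-1001.  -717.    98.] 4 [96. 98. 99.]
scene [-1002.  -612.    96.] 4 [ 94.  96. 100.]
scene [668. -79.  46.] 185 [24. 46. 65.]
scene [733. 319. 290.] 285 [279. 290. 292.]
```

send_rows --pt "0 0 -0.02 0 1" --pt "0 0 -0.06 0 1" --pt "0 0 -0.1 0 1" --pt "-0.03 -0.013 -0.1 0 1" --pt "-0.065 -0.028 -0.1 0 1" --pt "-0.1 -0.043 -0.1 0 1" --pt "-0.131 -0.057 -0.1 0 1" --pt "-0.131 -0.057 -0.07 0 1" --pt "-0.131 -0.057 -0.04 0 1" --pt "-0.131 -0.057 -0.02 0 1"

```text
t: 17.2
position: [667.2, 135.6, 71.9]
ee_rot: [-3.14, -0.002, 2.611]
force: [0.0, 0.5, -1.7]
width: 0.756
gripper_force: 30.0
```

send_rows --pt "0 0 0.007 0 1" --pt "0 0 0.012 0 1" --pt "0 0 0.015 0 1" --pt "0 0 0.016 0 1" --pt "0 0 0.016 0 0.15" --pt "0 0 0.016 0 0" --pt "0 0 0.016 0 0" --pt "0 0 -0.02 0 0" --pt "0 0 -0.065 0 0" --pt "0 0 -0.11 0 0"

```text
t: 18.2
position: [667.8, 136.4, 184.7]
ee_rot: [-3.141, -0.001, 2.612]
force: [0.6, -0.0, 0.5]
width: 1.002
gripper_force: 0.0
```

Run:
```python
from bk import *
rims(z0=74,z1=88)
```

```text
t 18.2 tcp [667.8 136.4 184.7] yaw 2.612 w 1.002 F [ 0.6 -0.   0.5]
scene [669.1 137.3] 164 z 80.1 err 1.2 shift [  4.  -3. 138.]
scene [452.8 399.6] 27 z 76.7 err 0.7 shift [323. 115. 136.]
scene [454.3 398.1] 74 z 77.0 err 1.1 shift [321. 114. 136.]
scene [565.2 390.7] 83 z 76.8 err 0.8 shift [222. 164. 137.]
scene [733.4 316.5] 175 z 86.4 err 0.9 shift [ 39. 185. 139.]
wrist [457.9 117.2] 185 z 75.4 err 0.7 shift [ 174. -125.  130.]
wrist [516.4 145.9] 29 z 75.3 err 0.6 shift [138. -71. 131.]
wrist [726.1 309. ] 579 z 86.6 err 0.6 shift [ 40. 176. 133.]
wrist [666.9 136.1] 789 z 79.0 err 1.4 shift [  4.  -3. 132.]
```

send_rows --pt "0.035 -0.025 0 0 0" --pt "0.07 -0.05 0 0 0" --pt "0.105 -0.075 0 0 0" --pt "0.14 -0.1 0 0 0" --pt "0.171 -0.122 0 0 0" --pt "0.171 -0.122 0.03 0 0" --pt "0.171 -0.122 0.06 0 0" --pt "0.171 -0.122 0.09 0 0" --pt "0.171 -0.122 0.115 0 0" --pt "0.171 -0.122 0.128 0 0"

```text
t: 19.35
position: [456.9, 117.1, 53.1]
ee_rot: [-3.139, -0.003, 2.612]
force: [-0.3, -0.1, 0.1]
width: 0.995
gripper_force: 0.0
```

send_rows --pt "0 0 0 0 0" --pt "0 0 0 0 0.3" --pt "0 0 0 0 0.6" --pt "0 0 0 0 1" --pt "0 0 0 0 1" --pt "0 0 -0.02 0 1" --pt "0 0 -0.06 0 1" --pt "0 0 -0.1 0 1" --pt "0 0 -0.13 0 1" --pt "0 0 -0.13 0 1"

```text
t: 20.35
position: [461.6, 118.1, 189.8]
ee_rot: [3.136, 0.006, 2.612]
force: [0.6, 0.3, -2.3]
width: 0.738
gripper_force: 30.3
```

Run:
```python
from bk import *
rims(z0=74,z1=88,cams=('wrist',))
print(toolshift([667.0,136.3,200]))
```

```text
t 20.35 tcp [461.6 118.1 189.8] yaw 2.612 w 0.738 F [ 0.6  0.3 -2.3]
wrist [452.  398.2] 129 z 75.8 err 0.7 shift [149. 237. 132.]
wrist [451.8 398.6] 42 z 75.6 err 0.7 shift [150. 238. 132.]
wrist [442.3 261.3] 248 z 75.5 err 0.6 shift [ 88. 114. 132.]
wrist [441.9 259.2] 202 z 75.4 err 0.7 shift [ 88. 112. 132.]
wrist [503.7 243.2] 36 z 75.4 err 0.6 shift [ 26. 130. 132.]
[-169.18404     120.49328247  -11.42682912]
```

send_rows --pt "-0.035 0.025 0 0 1" --pt "-0.07 0.05 0 0 1" --pt "-0.105 0.075 0 0 1" --pt "-0.14 0.1 0 0 1" --pt "-0.17 0.121 0 0 1" --pt "-0.17 0.121 0 0 1" --pt "-0.17 0.121 0.025 0 1" --pt "-0.17 0.121 0.05 0 1" --pt "-0.17 0.121 0.07 0 1" --pt "-0.17 0.121 0.085 0 1"

```text
t: 21.4
position: [664.3, 135.7, 97.3]
ee_rot: [-3.139, -0.003, 2.612]
force: [1.3, -0.5, -0.3]
width: 0.741
gripper_force: 30.4
```

send_rows --pt "0 0 0.003 0 1" --pt "0 0 0.006 0 1" --pt "0 0 0.009 0 1" --pt "0 0 0.011 0 1" --pt "0 0 0.011 0 1" --pt "0 0 0.011 0 1" --pt "0 0 0.011 0 1" --pt "0 0 0.011 0 1" --pt "0 0 0.011 0 1" --pt "0 0 0.011 0 1"

```text
t: 22.4
position: [667.5, 136.0, 90.6]
ee_rot: [3.141, 0.001, 2.612]
force: [-0.2, -0.8, 5.9]
width: 0.741
gripper_force: 30.4
```

Contact (5.9 N up) says it is seated. Release, rise and check.

send_rows --pt "0 0 0 0 0.2" --pt "0 0 0 0 0" --pt "0 0 0 0 0" --pt "0 0 0 0 0" --pt "0 0 -0.03 0 0" --pt "0 0 -0.07 0 0" --pt "0 0 -0.1 0 0" --pt "0 0 -0.12 0 0" --pt "0 0 -0.12 0 0" --pt "0 0 -0.12 0 0"

```text
t: 23.4
position: [666.5, 136.0, 209.2]
ee_rot: [-3.141, -0.0, 2.612]
force: [0.1, -0.9, -0.3]
width: 1.001
gripper_force: 0.0
```

Run:
```python
from bk import *
rims(z0=100,z1=120,cams=('wrist','scene'))
print(toolshift([442.6,261,55]))
```

```text
t 23.4 tcp [666.5 136.  209.2] yaw 2.612 w 1.001 F [ 0.1 -0.9 -0.3]
wrist [726.1 308.9] 946 z 118.1 err 0.6 shift [ 35. 180. 152.]
wrist [665.7 136.5] 1074 z 109.4 err 1.6 shift [  0.   1. 152.]
scene [668.6 137.4] 246 z 110.1 err 1.6 shift [ -2.   3. 152.]
scene [733.4 316.7] 272 z 118.4 err 0.9 shift [ 33. 191. 151.]
[255.46391115  -4.4814355  153.33164552]
```

send_rows --pt "0.045 -0.001 0 0 0" --pt "0.09 -0.002 0 0 0" --pt "0.135 -0.003 0 0 0" --pt "0.18 -0.004 0 0 0" --pt "0.225 -0.004 0 0 0" --pt "0.255 -0.004 0 0 0" --pt "0.255 -0.004 0.035 0 0" --pt "0.255 -0.004 0.07 0 0" --pt "0.255 -0.004 0.105 0 0" --pt "0.255 -0.004 0.135 0 0"

```text
t: 24.5
position: [443.2, 260.8, 71.9]
ee_rot: [-3.139, -0.002, 2.612]
force: [0.4, 0.4, -0.1]
width: 1.0
gripper_force: 0.0
```

send_rows --pt "0 0 0.012 0 0" --pt "0 0 0.018 0 0" --pt "0 0 0.018 0 0.3" --pt "0 0 0.018 0 0.6" --pt "0 0 0.018 0 1" --pt "0 0 0.018 0 1" --pt "0 0 0.018 0 1" --pt "0 0 -0.03 0 1" --pt "0 0 -0.075 0 1" --pt "0 0 -0.12 0 1"

```text
t: 25.5
position: [444.3, 261.2, 196.1]
ee_rot: [-3.141, -0.0, 2.612]
force: [1.0, 0.2, -2.2]
width: 0.752
gripper_force: 30.0
```

send_rows --pt "0 0 -0.01 0 1" --pt "-0.045 0.001 -0.02 0 1" --pt "-0.09 0.002 -0.02 0 1" --pt "-0.135 0.003 -0.02 0 1" --pt "-0.18 0.004 -0.02 0 1" --pt "-0.225 0.004 -0.02 0 1" --pt "-0.255 0.004 -0.02 0 1" --pt "-0.255 0.004 -0.02 0 1" --pt "-0.255 0.004 -0.02 0 1" --pt "-0.255 0.004 -0.02 0 1"

```text
t: 26.5
position: [665.4, 136.5, 213.8]
ee_rot: [-3.14, -0.002, 2.612]
force: [0.4, -0.4, -0.8]
width: 0.752
gripper_force: 30.0
```

send_rows --pt "0 0 0.025 0 1" --pt "0 0 0.05 0 1" --pt "0 0 0.068 0 1" --pt "0 0 0.078 0 1" --pt "0 0 0.084 0 1" --pt "0 0 0.088 0 1" --pt "0 0 0.091 0 1" --pt "0 0 0.093 0 1" --pt "0 0 0.093 0 1" --pt "0 0 0.093 0 1"

```text
t: 27.5
position: [667.2, 136.1, 122.2]
ee_rot: [3.141, 0.001, 2.612]
force: [1.1, 1.0, -0.5]
width: 0.753
gripper_force: 30.0
```

send_rows --pt "0 0 0.001 0 1" --pt "0 0 0.002 0 1" --pt "0 0 0.002 0 1" --pt "0 0 0.002 0 0.2" --pt "0 0 0.002 0 0" --pt "0 0 0.002 0 0" --pt "0 0 0.002 0 0" --pt "0 0 -0.04 0 0" --pt "0 0 -0.085 0 0" --pt "0 0 -0.115 0 0"

```text
t: 28.5
position: [667.5, 136.2, 239.4]
ee_rot: [3.14, 0.002, 2.612]
force: [0.0, 1.0, 0.6]
width: 1.004
gripper_force: 0.0
```

Run:
```python
from bk import *
rims(z0=128,z1=150,cams=('wrist','scene'))
print(toolshift([564.1,389.7,55]),toolshift([450.9,398.4,55]))
```

```text
t 28.5 tcp [667.5 136.2 239.4] yaw 2.612 w 1.004 F [0.  1.  0.6]
wrist [726.3 309.2] 1099 z 147.7 err 0.6 shift [ 40. 176. 189.]
wrist [664.6 137.1] 1168 z 139.7 err 1.7 shift [  6.  -3. 189.]
scene [668.1 137.9] 303 z 140.1 err 1.6 shift [  3.  -1. 186.]
scene [733.2 316.3] 335 z 147.9 err 0.9 shift [ 37. 186. 187.]
[220.04819766 164.12395256 186.6188478 ] [322.12459424 114.43034023 185.67855369]
```

send_rows --pt "0.035 0.026 -0.01 0 0" --pt "0.07 0.052 -0.01 0 0" --pt "0.105 0.078 -0.01 0 0" --pt "0.14 0.104 -0.01 0 0" --pt "0.175 0.13 -0.01 0 0" --pt "0.205 0.153 -0.01 0 0" --pt "0.22 0.164 -0.01 0 0" --pt "0.22 0.164 0.03 0 0" --pt "0.22 0.164 0.075 0 0" --pt "0.22 0.164 0.12 0 0"

```text
t: 29.6
position: [559.8, 388.3, 115.0]
ee_rot: [3.141, 0.0, 2.612]
force: [-0.8, 0.6, -0.4]
width: 0.999
gripper_force: 0.0
```

send_rows --pt "0 0 0.035 0 0" --pt "0 0 0.055 0 0" --pt "0 0 0.064 0 0" --pt "0 0 0.064 0 0" --pt "0 0 0.064 0 0.3" --pt "0 0 0.064 0 0.6" --pt "0 0 0.064 0 1" --pt "0 0 0.064 0 1" --pt "0 0 0.064 0 1" --pt "0 0 0.064 0 1"

```text
t: 30.6
position: [560.9, 389.6, 54.2]
ee_rot: [3.139, 0.001, 2.612]
force: [0.7, 1.3, 6.6]
width: 0.744
gripper_force: 29.7
```

send_rows --pt "0 0 -0.03 0 1" --pt "0 0 -0.075 0 1" --pt "0 0 -0.12 0 1" --pt "0 0 -0.165 0 1" --pt "0 0 -0.195 0 1" --pt "-0.035 -0.026 -0.195 0 1" --pt "-0.07 -0.052 -0.195 0 1" --pt "-0.105 -0.078 -0.195 0 1" --pt "-0.14 -0.104 -0.195 0 1" --pt "-0.175 -0.13 -0.195 0 1"

```text
t: 31.6
position: [645.0, 186.3, 247.4]
ee_rot: [-3.141, -0.001, 2.612]
force: [1.2, 0.4, -1.6]
width: 0.745
gripper_force: 29.7
```

send_rows --pt "-0.03 -0.023 0 0 1" --pt "-0.045 -0.034 0 0 1" --pt "-0.045 -0.034 0 0 1" --pt "-0.045 -0.034 0.02 0 1" --pt "-0.045 -0.034 0.045 0 1" --pt "-0.045 -0.034 0.065 0 1" --pt "-0.045 -0.034 0.08 0 1" --pt "-0.045 -0.034 0.088 0 1" --pt "-0.045 -0.034 0.092 0 1" --pt "-0.045 -0.034 0.092 0 1"

```text
t: 32.6
position: [666.6, 136.4, 155.6]
ee_rot: [-3.141, -0.0, 2.612]
force: [0.7, -0.2, -2.7]
width: 0.749
gripper_force: 29.7
```

send_rows --pt "0.002 0 0.001 0 1" --pt "0.002 0 0.002 0 1" --pt "0.002 0 0.003 0 1" --pt "0.002 0 0.004 0 1" --pt "0.002 0 0.005 0 1" --pt "0.002 0 0.006 0 1" --pt "0.002 0 0.006 0 1" --pt "0.002 0 0.006 0 1" --pt "0.002 0 0.006 0 1" --pt "0.002 0 0.006 0 1"

```text
t: 33.6
position: [665.0, 137.0, 149.6]
ee_rot: [-3.141, -0.0, 2.612]
force: [-1.2, -1.0, -0.9]
width: 0.745
gripper_force: 29.7
```

send_rows --pt "0 0 0.001 0 1" --pt "0 0 0.001 0 1" --pt "0 0 0.001 0 1" --pt "0 0 0.001 0 0.2" --pt "0 0 0.001 0 0" --pt "0 0 0.001 0 0" --pt "0 0 0.001 0 0" --pt "0 0 -0.03 0 0" --pt "0 0 -0.075 0 0" --pt "0 0 -0.11 0 0"

```text
t: 34.6
position: [665.4, 137.2, 261.6]
ee_rot: [3.141, 0.001, 2.612]
force: [0.3, -0.7, 0.4]
width: 1.002
gripper_force: 0.0
```

Run:
```python
from bk import *
rims(z0=158,z1=178,cams=('wrist','scene'))
print(toolshift([450.9,398.4,55]))
```

```text
t 34.6 tcp [665.4 137.2 261.6] yaw 2.612 w 1.002 F [ 0.3 -0.7  0.4]
wrist [665.1 137.8] 1249 z 169.4 err 1.7 shift [  4.  -3. 212.]
scene [668.4 138.7] 325 z 170.0 err 1.7 shift [  2.  -0. 210.]
[320.80657534 113.7984076  209.28718168]
```

send_rows --pt "0.04 0.014 0 0 0" --pt "0.08 0.028 0 0 0" --pt "0.12 0.042 0 0 0" --pt "0.16 0.057 0 0 0" --pt "0.2 0.071 0 0 0" --pt "0.24 0.085 0 0 0" --pt "0.28 0.1 0 0 0" --pt "0.32 0.113 0 0 0" --pt "0.32 0.113 0.04 0 0" --pt "0.32 0.113 0.08 0 0"

```text
t: 35.7
position: [445.4, 398.0, 179.4]
ee_rot: [3.139, 0.001, 2.615]
force: [0.6, -0.4, -1.2]
width: 0.999
gripper_force: 0.0
```

send_rows --pt "0 0 0.03 0 0" --pt "0 0 0.05 0 0" --pt "0 0 0.06 0 0" --pt "0 0 0.06 0 0" --pt "0 0 0.06 0 0" --pt "0 0 0.06 0 0" --pt "0 0 0.06 0 0" --pt "0 0 0.06 0 0" --pt "0 0 0.06 0 0" --pt "0 0 0.06 0 0"

```text
t: 36.7
position: [446.1, 396.3, 120.0]
ee_rot: [3.141, 0.0, 2.612]
force: [0.1, 0.8, -0.9]
width: 0.996
gripper_force: 0.0
```

Run:
```python
from bk import *
rims(cams=('scene','wrist'),z0=72,z1=80)
print(toolshift([450.9,398.4,56]))
```

```text
t 36.7 tcp [446.1 396.3 120. ] yaw 2.612 w 0.996 F [ 0.1  0.8 -0.9]
scene [667.3 134.9] 103 z 79.1 err 1.5 shift [-323. -114.   64.]
scene [453.3 399.2] 140 z 76.4 err 1.2 shift [-5.  6. 64.]
scene [733.4 316.3] 103 z 79.4 err 1.0 shift [-288.   76.   64.]
wrist [451.2 398.3] 1128 z 75.0 err 1.2 shift [-3.  4. 64.]
[-3.09188254  4.27898547 63.77616049]
```

send_rows --pt "-0.003 0.004 0.02 0 0" --pt "-0.003 0.004 0.045 0 0" --pt "-0.003 0.004 0.064 0 0" --pt "-0.003 0.004 0.064 0 0" --pt "-0.003 0.004 0.064 0 0.3" --pt "-0.003 0.004 0.064 0 0.6" --pt "-0.003 0.004 0.064 0 1" --pt "-0.003 0.004 0.064 0 1" --pt "-0.003 0.004 0.064 0 1" --pt "-0.003 0.004 0.064 0 1"

```text
t: 37.8
position: [451.4, 398.9, 56.8]
ee_rot: [3.14, 0.001, 2.612]
force: [-0.2, -0.1, 6.5]
width: 0.75
gripper_force: 30.0
```

send_rows --pt "0 0 -0.03 0 1" --pt "0 0 -0.075 0 1" --pt "0 0 -0.12 0 1" --pt "0 0 -0.165 0 1" --pt "0 0 -0.21 0 1" --pt "-0.03 -0.01 -0.215 0 1" --pt "-0.07 -0.025 -0.215 0 1" --pt "-0.11 -0.039 -0.215 0 1" --pt "-0.15 -0.053 -0.215 0 1" --pt "-0.19 -0.067 -0.215 0 1"

```text
t: 38.8
position: [581.2, 242.8, 270.6]
ee_rot: [-3.141, -0.0, 2.612]
force: [1.1, 0.8, -1.5]
width: 0.751
gripper_force: 30.0
```

Run:
```python
from bk import *
o=robot.get_obs(); print(o['position'],o['width']); print(toolshift([666.3,136.8,270]))
```

```text
[581.19627046 242.82900962 270.58699029] 0.7505043293413771
[-127.00779229  -48.51638632    0.566724  ]
```

send_rows --pt "-0.04 -0.015 0 0 1" --pt "-0.08 -0.031 0 0 1" --pt "-0.11 -0.042 0 0 1" --pt "-0.127 -0.0485 0 0 1" --pt "-0.127 -0.0485 0 0 1" --pt "-0.127 -0.0485 0 0 1" --pt "-0.127 -0.0485 0.025 0 1" --pt "-0.127 -0.0485 0.045 0 1" --pt "-0.127 -0.0485 0.06 0 1" --pt "-0.127 -0.0485 0.07 0 1"

```text
t: 39.8
position: [664.7, 139.6, 199.5]
ee_rot: [-3.141, -0.001, 2.613]
force: [-0.7, 0.2, -1.3]
width: 0.754
gripper_force: 30.0
```

send_rows --pt "0 0 0.005 0 1" --pt "0 0 0.01 0 1" --pt "0 0 0.013 0 1" --pt "0 0 0.016 0 1" --pt "0 0 0.018 0 1" --pt "0 0 0.019 0 1" --pt "0 0 0.019 0 1" --pt "0 0 0.019 0 1" --pt "0 0 0.019 0 1" --pt "0 0 0.019 0 1"

```text
t: 40.8
position: [665.9, 138.3, 181.8]
ee_rot: [3.141, 0.0, 2.612]
force: [-0.1, 1.1, -1.3]
width: 0.753
gripper_force: 30.0
```

send_rows --pt "0 0 0.001 0 1" --pt "0 0 0.0015 0 1" --pt "0 0 0.0015 0 1" --pt "0 0 0.0015 0 0.2" --pt "0 0 0.0015 0 0" --pt "0 0 0.0015 0 0" --pt "0 0 0.0015 0 0" --pt "0 0 -0.03 0 0" --pt "0 0 -0.07 0 0" --pt "0 0 -0.1 0 0"

```text
t: 41.8
position: [666.1, 138.4, 283.5]
ee_rot: [3.141, 0.001, 2.612]
force: [1.3, 0.3, -0.5]
width: 0.996
gripper_force: 0.0
```

send_rows --pt "0.02 0 -0.02 0 0" --pt "0.06 0 -0.02 0 0" --pt "0.1 0 -0.02 0 0" --pt "0.14 0 -0.02 0 0" --pt "0.18 0 -0.02 0 0" --pt "0.22 0 -0.02 0 0" --pt "0.22 0 -0.02 0 0" --pt "0.22 0 -0.02 0 0" --pt "0.22 0 -0.02 0 0" --pt "0.22 0 -0.02 0 0"

```text
t: 42.8
position: [476.9, 249.0, 301.6]
ee_rot: [3.142, 0.0, 2.611]
force: [-0.6, 0.1, -0.4]
width: 0.997
gripper_force: 0.0
```

Run:
```python
from bk import *
rims(z0=188,z1=210,cams=('scene','top'))
for c in ('scene','top'):
    f=np.load(c+'.npz'); rgb,d,P=shot(c)
    b,col=cloud(P,rgb,(681,-79),75,52,64); b=b[col.min(1)>100]; q=circ(b[:,:2],54,np.array([681.,-79])); print('bowl',q,np.median(b[:,2]))
a=cv2.imread('pics/top_l.png')[80:250,140:420]; b=cv2.imread('pics/scene_l.png')[80:330,80:430]
cv2.imwrite('pics/fin.png',np.vstack([cv2.resize(a,(480,290)),cv2.resize(b,(480,310))]))
```

```text
t 42.8 tcp [476.9 249.  301.6] yaw 2.611 w 0.997 F [-0.6  0.1 -0.4]
scene [667.8 139.3] 331 z 200.2 err 1.6 shift [-220.    2.  246.]
top [664.  136.6] 190 z 200.9 err 1.7 shift [-218.   -2.  245.]
bowl [679.67053983 -82.60827937] 56.34518883700218
bowl [677.089401   -84.14760166] 57.059338400251704
```

View pics/fin.png

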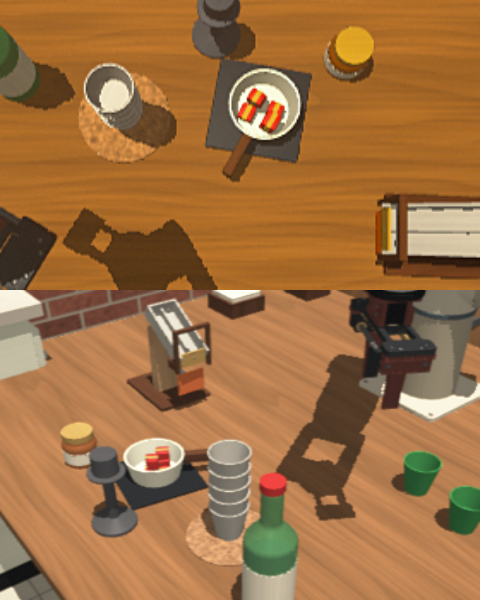

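The picture shows five nested beakers on the cork, with the top rim at 200 mm where 199 is expected. The bowl with the chocolates stands on the slate, and nothing is left on the table or in the chute.

```bash
python3 -c "
from station import robot
print(robot.job_done())"
```

```text
the job is handed in; nothing more can be done
None
```

I handed the job in at about 43 s without a verdict shown: the gate was opened with the held bowl, which now stands on the slate with the chocolates (six by inference: only four show from above, with no strays in view), and all five metal beakers are nested on the cork mat.

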